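# Shut down the pottery wheel

### The arm

A 7-joint arm with a two-finger parallel gripper is mounted at the origin on the work surface. World frame = base frame: x ahead of the robot, y to its left, z up, the work surface at z = 0. Lengths are in m, angles in rad, forces in N, time in s.
With the tool pointing down it reaches from about 0.35 to 0.9 m from the base axis. Payload 8.1 kg.
Tool frame: the origin (TCP) lies at the very end of the fingers, on their centre line; the grasp point (between the pads) lies 19 mm behind it; z points along the fingers, y is the line along which they close (so a half turn about z gives the same grasp; the last joint's range is limited). The gripper opens to 92 mm and grips with 3 to 60 N. Pads are 19 mm wide; open, the fingers measure 130 mm over their backs; the gripper's body (75 mm by 190 mm) begins 47 mm behind the grasp point.
Start: joints at [1.088, 0.434, 0.025, 1.573, -0.012, 1.134, -0.075], TCP at [0.232, -0.58, 0.227] pointing down, gripper open.
Joint ranges: [-2.62, 2.62], [-0.44, 2.09], [-1.27, 1.32], [0.08, 2.57], [-1.32, 4.46], [0.12, 2], [-2.74, 2.74]. Speed limits (rad/s): [2.22, 2.22, 3.01, 3.01, 3.14, 3.14, 3.14].

### API

Orientations are given as a rotation vector (axis times angle).
In Python, from cell import arm gives the robot as it stands.
- The arm moves only by the tool jog_arm, never from a script. Its argument "rows" is a list of rows, each a list of 3 entries, a list of its own where there are three numbers: the shift along the world's x, y, z in cm, then the turn, a rotation vector about the world's x, y, z in degrees, then the opening, from 0 (shut) to 1 (fully open). A call has 1 to 8 rows; each row is the pose to reach, as a shift and turn from the pose commanded when the call began; what a row does not reach only later rows make up. A row lasts 1/8 s, in which the tool goes at most 62.5 mm and 10.7 degrees, less where a joint would pass 70% of its speed; a pose out of reach is approached as far as the arm can. A call with a gripper value outside its range is refused whole. The fingers move at their own pace and stop on an object; "newtons" is the grip in N (left out, the last holds). Time passes only in rows, so rows that repeat a pose let the fingers close. It gives the time, the measured TCP pose, the force, the opening and the grip force at its end, in the units of the state.
- arm.observe(): the state, without advancing time (a new reading comes with each control period).
- arm.get_image(name): name is "scene" or "top" or "wrist"; returns a dict with "img" (384x512x3 uint8, red, green, blue), "depth" (384x512 float32, m along the optical axis (not along the pixel's ray), 0 where there is no reading), "fx", "fy", "cx", "cy" (pixels), "rvec" (rotation vector, rad) and "tvec" (3), from world to camera coordinates, as OpenCV has them; the wrist camera has in their place "mount" (4x4, takes a point from camera to tool coordinates, whose origin is the TCP and whose axes are the flange's). Camera axes: x right, y down, z forward; pixel columns grow to the right and rows downward; lengths in m; the calibration is good to about 2 mm. A picture is of the moment at which its call begins: read the wrist's pose just before it.
- arm.sign_off(): hands the job in; it is judged then, once.
The state is a dict: "clock": time; "joints": joint angles; "dq": joint speeds; "joint_efforts": joint torques, N m; "position": TCP position; "ee_rot": TCP orientation; "force": force on the tool from outside, world axes, zero at the start; "ft_torque": the same for the moment, N m; "width": opening from 0.0 (shut) to 1.0 (fully open); "gripper_force": force on a finger pad.
Only numpy, scipy, OpenCV 4.12 (cv2) and the standard library are available. Lean on these libraries where they do the work, as an engineer would, in place of code of your own. Each camera call takes 0.05 s, during which the arm holds its last target. There are 200 camera calls.

### The job

A power cut has stopped this pottery wheel with its red-knobbed speed lever still at fast and its power switch still on, so it would start by itself when the power returns. With the fingertips, push the lever (without taking it between the fingers) back towards the potter's side, the end of the console where the power switch is, past the slow notch until it is home against the off stop; then press down the raised, white-dotted half of the black rocker switch so that it clicks to off. Leave the bowl, cup, jar and rib where they are.

Things in the scene. Friction and masses are not known exactly. Their poses are not given: they have to be found in the camera images.
- pottery_wheel: blue-grey tabletop throwing wheel, fixed. Origin on the table straight under the speed lever's pivot; x runs along the control console away from the potter, y left towards the wheel head, z up. Console: x -165 to 105, y -42 to 42 mm, flat top at z 150 mm. Main housing: x -200 to 260, y 40 to 400 mm, top at z 150 mm.
- speed_lever (a joint): lever angle, rad, about an axis along the wheel's y, 110 mm above its origin. 0 upright, positive leans to the wheel's +x. +0.5 fast stop. -0.03: slow notch, a detent (5 to 8 N at the knob to enter or leave it; elsewhere friction 2 N). -0.5: rigid off stop, behind a last detent of 5 to 8 N from -0.29; past -0.42 it snaps home and stays. Starts at 0.22 to 0.48.
- lever_knob (a point): centre of the red ball knob (28 mm across) on top of the lever, 95 mm from the pivot, 193 to 205 mm above the table; at the off stop it is at wheel x -46 mm. Its z axis points up along the round steel stem (10 mm thick), which stands out of a slot in the console's top.
- power_switch (a joint): angle of the black power rocker, rad: +0.15 on (as it starts; the half nearer the potter, with a white dot, stands up), -0.15 off (that half pressed down level, the other half up). It snaps over past the middle, 0, by itself; about 6 to 9 N on point switch_off_half are needed.
- switch_off_half (a point): point on top of the white-dotted half of the rocker, 16 mm from its pivot line. Rocker 28 mm wide (wheel's y), 50 mm long (wheel's x), centred at x -115, y 0 of the wheel, in a black bezel 62 x 40 mm, top 153 mm above the table. When on, this point is at wheel x -130 mm, 161 mm above the table; when off, at x -132 mm, 156 mm.
- clay_bowl: leather-hard clay bowl, 136 mm across, 70 mm high, standing on the wheel head; origin at its underside's centre. To be left alone.
- water_cup: blue ceramic cup, 84 mm across, 90 mm high, on the table to the right of the console; origin at its underside's centre. To be left alone.
- slip_jar: white jar with a yellow cap, 72 mm across, 95 mm high, on the table to the right of the console; origin at its underside's centre. To be left alone.
- wood_rib: flat wooden throwing rib, 36 x 80 x 8 mm, lying on the housing's top at the front corner by the console; origin at its underside's centre. To be left alone.
- wheel_centre (a point): centre of the aluminium wheel head's top face (224 mm across), 204 mm above the table, fixed to the machine; around it the round cream splash pan, radius 166 mm, rim 202 mm above the table.

How it is judged:
By the outcome, as a careful person would: the job done as asked, in the order asked, and still so for the second after the job is handed in, with the robot touching nothing.
It also fails if it takes over 42 s, if anything falls off the work surface, if the arm or the gripper's body presses on something with over 40 N, if the wrist force passes 120 N, or if a joint passes its speed limit or range.

## Working session

There is one attempt and no reset: what is moved stays moved. The work goes in short steps, Python scripts to look and compute and a tool call to move; the robot and the scene stay as the last step left them, time stands still between calls to the robot, and variables do not carry over. Pictures are saved under pics/ and viewed, at most 10 in all, crops included, and the job is handed in when it is done.

Besides the shell and the picture viewer there is one more tool, called as name(argument=value, ...), one argument or row to a line, values as JSON. jog_arm: Moves the arm, as the interface text tells. Its arguments: {"type":"object","properties":{"rows":{"type":"array","items":{"type":"array"}},"newtons":{"type":"number"}},"required":["rows"]}

```bash
mkdir -p pics
cat > h.py <<'E'
import numpy as np, cv2
from cell import arm
def pts(d):
    h,w=d["depth"].shape; v,u=np.mgrid[:h,:w]; z=d["depth"]
    p=np.stack([(u-d["cx"])/d["fx"]*z,(v-d["cy"])/d["fy"]*z,z],-1)
    R=cv2.Rodrigues(np.array(d["rvec"],float))[0]
    return (p-np.array(d["tvec"]).ravel())@R
E
python3 - <<'E'
from h import *
o=arm.observe(); print(o)
a=arm.get_image("scene");b=arm.get_image("top")
np.savez("s.npz",**{k+n:np.array(d[k]) for n,d in (("s",a),("t",b)) for k in d})
cv2.imwrite("pics/a.png",a["img"][...,::-1]);cv2.imwrite("pics/b.png",b["img"][...,::-1])
for n,d in (("s",a),("t",b)):
    P=pts(d);hsv=cv2.cvtColor(d["img"],cv2.COLOR_RGB2HSV);H,S,V=[hsv[...,i].astype(int) for i in range(3)]
    m=((H<8)|(H>172))&(S>150)&(V>80)
    c,l,st,ce=cv2.connectedComponentsWithStats(m.astype(np.uint8))
    for i in range(1,c):
        if st[i,4]>15: print(n,st[i],ce[i],np.median(P[l==i],0))
    print(d["tvec"],d["rvec"],d["fx"])
E
```

```text
{'clock': 0.0, 'joints': array([ 1.08840508,  0.43523248,  0.0249748 ,  1.57408209, -0.01157672,
        1.13397927, -0.07514619]), 'dq': array([ 0.00022604,  0.00080419, -0.00015098, -0.00032295,  0.00049218,
       -0.00024691, -0.00035379]), 'joint_efforts': array([-1.68127997e-05, -6.67862535e+01,  9.85442810e-01, -3.14462507e+01,
       -6.03961386e-02,  4.29411675e-02,  1.63842824e-04]), 'position': array([ 0.23145917, -0.58002592,  0.2259449 ]), 'ee_rot': array([-3.08368844e+00, -5.92548605e-01,  7.11002006e-04]), 'force': array([ 0.2672885 , -0.38173658,  0.03801889]), 'ft_torque': array([ 0.0129464 ,  0.0008603 , -0.04208629]), 'gripper_force': 0.0, 'width': 0.9964932176834564}
s [23  0  5  7 20] [25.05  2.85] [-1.23648095e+00 -2.42122163e+00 -1.39590019e-03]
s [455   0   9   5  20] [459.    1.6] [-1.84133804  0.56097411  0.07980684]
s [505   0   7   8  24] [508.625        3.08333333] [-1.835857    0.84758235  0.09461444]
s [11 17  9  6 21] [14.85714286 19.0952381 ] [-1.11294984 -2.42642754 -0.08154812]
s [499  67   7   5  16] [501.375   69.4375] [-1.83932798  0.93373462 -0.3306076 ]
s [201 159  11  11  87] [206.06896552 163.71264368] [ 0.61326625 -0.12556504  0.20439457]
[ 0.21435127 -0.2126422   1.53971095] [ 1.40658309  1.96706142 -0.99984371] 423.30508803032376
t [301 175  13  13 121] [306.7107438  180.60330579] [ 0.60255601 -0.13137408  0.20831074]
[-0.03434461  0.6124937   0.9912209 ] [ 2.1530068  -2.12435542  0.14981915] 422.8219779109015
```

View pics/a.png

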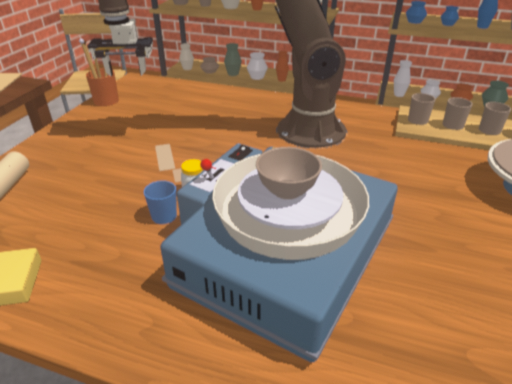

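View pics/b.png

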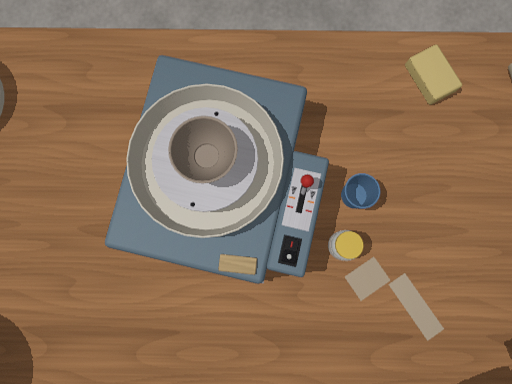

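The scene view shows the wheel with the knob at (206,163), the cup at (160,200) and the yellow cap at (192,170). The top view shows the knob at (307,181), rocker bezel at (290,251), white dot at (290,257), cup at (361,191), jar at (348,245) and rib at (238,264).

Run:
```python
from h import *
z=np.load("s.npz"); D={n:{k[:-1]:z[k] for k in z.files if k[-1]==n} for n in "st"}
def ray(d,u,v,h):
    R=cv2.Rodrigues(d["rvec"].astype(float))[0]; C=-R.T@d["tvec"].ravel()
    r=R.T@np.array([(u-d["cx"])/d["fx"],(v-d["cy"])/d["fy"],1]); return C+r*(h-C[2])/r[2]
t=D["t"];s=D["s"];P=pts(t);hsv=cv2.cvtColor(t["img"],cv2.COLOR_RGB2HSV);H,S,V=[hsv[...,i].astype(int) for i in range(3)]
roi=np.zeros(H.shape,bool);roi[225:275,270:312]=1
m=((V<60)&roi).astype(np.uint8)
c,l,st,ce=cv2.connectedComponentsWithStats(m);i=1+np.argmax(st[1:,4])
ct=cv2.findContours((l==i).astype(np.uint8),0,1)[0][0][:,0]
W=np.array([ray(t,u,v,.153)[:2] for u,v in ct])
r=cv2.minAreaRect((W*1000).astype(np.float32));print("bezel",r)
w=(V>150)&(S<60)&roi; w[:252]=0;w[262:]=0;w[:,:284]=0;w[:,296:]=0
vs,us=np.nonzero(w);print("dot",len(us),us.mean(),vs.mean(),ray(t,us.mean(),vs.mean(),.161))
# console top: blue housing top plane
m=(np.abs(P[...,2]-.15)<.012)
# panel label white (S low) fit
print("knob top",ray(t,306.7,180.6,.2),"scene",ray(s,206.07,163.7,.2))
# line fits: right edge of console = max u with z>.1 for rows
e=[]
for v in range(165,262):
    us=np.nonzero((P[v,280:335,2]>.135)&(P[v,280:335,2]<.165))[0]
    if len(us): e.append(ray(t,280+us.max()+.5,v,.15)[:2])
e=np.array(e,np.float32);f=cv2.fitLine(e,cv2.DIST_HUBER,0,.001,.001).ravel();print("edge",f,np.degrees(np.arctan2(f[1],f[0])))
for n,lo,hi,b,h in (("cup",100,130,(165,215,335,390),.09),("jar",20,35,(225,270,325,370),.095),):
    q=(H>lo)&(H<hi)&(S>100);k=np.zeros_like(q);k[b[0]:b[1],b[2]:b[3]]=1
    vv,uu=np.nonzero(q&k);print(n,ray(t,uu.mean(),vv.mean(),h))
c=cv2.resize(t["img"][140:290,220:400],None,fx=4,fy=4,interpolation=2);cv2.imwrite("pics/c.png",c[...,::-1])
```

```text
bezel ((459.5253601074219, -100.14208984375), (38.625274658203125, 59.58257293701172), 77.34009552001953)
dot 14 288.5 255.71428571428572 [ 0.44847092 -0.0972182   0.161     ]
knob top [ 0.60413037 -0.13218112  0.2       ] scene [ 0.60621737 -0.12896121  0.2       ]
edge [ 0.976184   -0.21694407  0.54178685 -0.16052845] -12.529607
cup [ 0.59874984 -0.26988273  0.09      ]
jar [ 0.47476248 -0.23914402  0.095     ]
```

View pics/c.png

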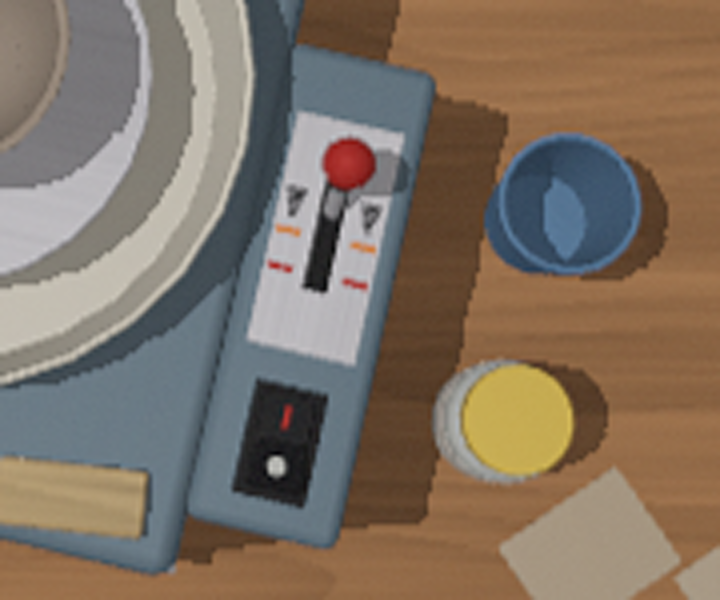

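The crop shows the knob at (348,163), the slot's off end at (315,288), the white dot at (277,466), and the rocker axis in line with the slot. Working values: wheel yaw ≈ -12.6°, pivot ≈ (0.572,-0.125), lever ≈ +0.36 rad. I'll start with a safe approach, fingers shut.

jog_arm(
  rows=[
    [[2, 2, 5], [0, 0, -6], 0],
    [[6, 6, 9.4], [0, 0, -12], 0],
    [[10, 10.5, 9.4], [0, 0, -18], 0],
    [[14, 15, 9.4], [0, 0, -24], 0],
    [[18, 19.5, 9.4], [0, 0, -30], 0],
    [[22, 24, 9.4], [0, 0, -34.4], 0],
    [[26, 28, 9.4], [0, 0, -34.4], 0],
    [[30, 32, 9.4], [0, 0, -34.4], 0],
  ],
  newtons=30,
)

```text
clock: 1.1
position: [0.5326, -0.2589, 0.3205]
ee_rot: [3.122, -0.346, -0.001]
force: [1.0, 0.3, 0.2]
width: 0.178
gripper_force: 0.0
```

Run:
```python
from h import *
z=np.load("s.npz"); d={k[:-1]:z[k] for k in z.files if k[-1]=="t"}
P=pts(d)-[.5717,-.1252,0]; a=np.radians(-12.6); x=P[...,0]*np.cos(a)+P[...,1]*np.sin(a); y=-P[...,0]*np.sin(a)+P[...,1]*np.cos(a)
m=(P[...,2]>.225)&(P[...,2]<.3)&(y>.05)
print("bowl x,y range",np.percentile(x[m],[1,99]),np.percentile(y[m],[1,99]))
m=(P[...,2]>.19)&(P[...,2]<.21)&(y>.02)&(abs(x-.05)<.05);print("rim min y",np.percentile(y[m],1))
print(arm.observe()["ee_rot"],arm.observe()["position"])
```

```text
bowl x,y range [-0.02910192  0.09828387] [0.1515853  0.27917216]
rim min y 0.05829357913491354
[ 3.12241004e+00 -3.45889174e-01 -7.24522490e-04] [ 0.53259525 -0.25891438  0.32050428]
```

jog_arm(
  rows=[
    [[4, 4, 0], [0, 0, 0], 0],
    [[8, 8, 0], [0, 0, 0], 0],
    [[11.2, 11.8, 0], [0, 0, 0], 0],
    [[11.2, 11.8, -4], [0, 0, 0], 0],
    [[11.2, 11.8, -8], [0, 0, 0], 0],
    [[11.2, 11.8, -12], [0, 0, 0], 0],
    [[11.2, 11.8, -13.5], [0, 0, 0], 0],
    [[11.2, 11.8, -13.5], [0, 0, 0], 0],
  ],
)

```text
clock: 2.1
position: [0.6433, -0.1424, 0.1852]
ee_rot: [-3.122, 0.346, 0.003]
force: [0.2, -0.6, 0.5]
width: 0.004
gripper_force: 0.0
```

Run:
```python
from h import *
o=arm.observe();print(o["position"],o["ee_rot"],o["force"],o["width"])
a=arm.get_image("scene");b=arm.get_image("top");w=arm.get_image("wrist")
cv2.imwrite("pics/d.png",np.hstack([cv2.resize(a["img"][90:240,120:320],None,fx=2,fy=2),cv2.resize(b["img"][110:260,220:400],(400,300))])[...,::-1])
```

```text
[ 0.64332198 -0.14243992  0.18523938] [-3.12244203e+00  3.45907468e-01  2.59369302e-03] [ 0.1839449  -0.57385226  0.53615339] 0.004120161003157844
```

View pics/d.png

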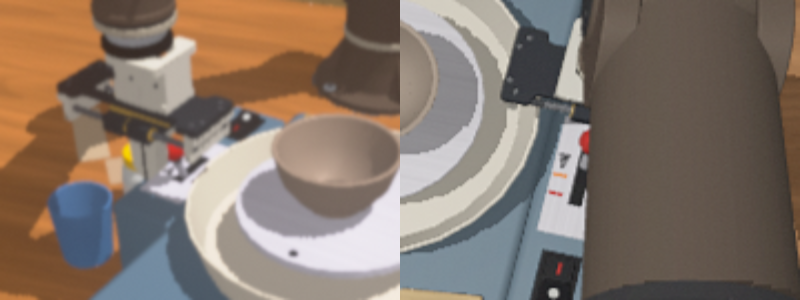

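Left half: the shut fingers stand on the far side of the red knob (173,152), clear of the bowl and cup. Now I'll push along wheel -x.

jog_arm(
  rows=[
    [[-1.1, 0.25, 0], [0, 0, 0], 0],
    [[-2.2, 0.5, 0], [0, 0, 0], 0],
    [[-3.3, 0.75, 0], [0, 0, 0], 0],
    [[-4.4, 1.0, 0], [0, 0, 0], 0],
    [[-5.5, 1.25, 0], [0, 0, 0], 0],
    [[-6.6, 1.5, 0], [0, 0, 0], 0],
    [[-7.6, 1.7, 0], [0, 0, 0], 0],
    [[-8.2, 1.85, 0], [0, 0, 0], 0],
  ],
)

```text
clock: 3.25
position: [0.5623, -0.1239, 0.1859]
ee_rot: [3.122, -0.346, 0.005]
force: [9.7, -1.6, -7.4]
width: 0.006
gripper_force: 4.8
```

jog_arm(
  rows=[
    [[-0.4, 0.1, 0], [0, 0, 0], 0],
    [[-0.8, 0.2, 0], [0, 0, 0], 0],
    [[-1.1, 0.25, 0], [0, 0, 0], 0],
    [[-1.1, 0.25, 0], [0, 0, 0], 0],
  ],
)

```text
clock: 3.75
position: [0.5511, -0.1215, 0.1856]
ee_rot: [3.122, -0.346, 0.003]
force: [7.5, -1.3, -4.5]
width: 0.003
gripper_force: 3.8
```

jog_arm(
  rows=[
    [[-0.2, 0.05, 0], [0, 0, 0], 0],
    [[-0.3, 0.07, 0], [0, 0, 0], 0],
    [[-0.3, 0.07, 0], [0, 0, 0], 0],
  ],
)

```text
clock: 4.12
position: [0.5507, -0.1214, 0.1859]
ee_rot: [3.122, -0.346, 0.01]
force: [17.1, -3.1, -12.6]
width: 0.004
gripper_force: 8.8
```

The tool is stiff against the stop, so I'll back off, lift, and go above the switch to look.

jog_arm(
  rows=[
    [[1.5, -0.3, 0], [0, 0, 0], 0],
    [[3, -0.7, 0], [0, 0, 0], 0],
    [[3, -0.7, 4], [0, 0, 0], 0],
    [[3, -0.7, 9], [0, 0, 0], 0],
    [[-1, 0.2, 9], [0, 0, 0], 0],
    [[-6, 1.4, 9], [0, 0, 0], 0],
    [[-10.4, 2.4, 9], [0, 0, 0], 0],
    [[-10.4, 2.4, 9], [0, 0, 0], 0],
  ],
)

```text
clock: 5.12
position: [0.4401, -0.0963, 0.2757]
ee_rot: [3.122, -0.346, -0.004]
force: [-0.2, 0.2, 0.4]
width: 0.004
gripper_force: 0.0
```

```bash
cat >> h.py <<'E'
def wcam(w,o):
    T=np.eye(4);T[:3,:3]=cv2.Rodrigues(np.array(o["ee_rot"],float))[0];T[:3,3]=o["position"];return T@np.array(w["mount"])
def wray(w,o,u,v,h):
    M=wcam(w,o);r=M[:3,:3]@np.array([(u-w["cx"])/w["fx"],(v-w["cy"])/w["fy"],1]);return M[:3,3]+r*(h-M[2,3])/r[2]
E
python3 - <<'E'
from h import *
o=arm.observe();print(o["position"],o["ee_rot"],o["force"],o["width"])
w=arm.get_image("wrist");a=arm.get_image("scene")
cv2.imwrite("pics/e.png",np.hstack([w["img"],cv2.resize(a["img"][110:260,150:260],(282,384))])[...,::-1])
for n,d in (("w",w),("s",a)):
    hsv=cv2.cvtColor(d["img"],cv2.COLOR_RGB2HSV);H,S,V=[hsv[...,i].astype(int) for i in range(3)]
    m=((H<8)|(H>172))&(S>150)&(V>80)
    c,l,st,ce=cv2.connectedComponentsWithStats(m.astype(np.uint8))
    for i in range(1,c):
        if st[i,4]>15 and (n=="w" or 150<ce[i][0]<260):
            print(n,st[i],ce[i],wray(w,o,*ce[i],.193) if n=="w" else np.median(pts(d)[l==i],0))
E
```

```text
[ 0.44013556 -0.09629211  0.27568633] [ 3.12209707 -0.34554657 -0.00437808] [-0.18825376  0.15916336  0.42674584] 0.0036689253702408132
w [222  75  14   5  63] [228.49206349  76.9047619 ] [ 0.54968945 -0.10132444  0.193     ]
w [266  75  13   5  54] [272.          76.59259259] [ 0.54211058 -0.13628849  0.193     ]
w [235  82  32  35 870] [250.34712644  98.75287356] [ 0.52923066 -0.11514518  0.193     ]
w [249 154   4  12  42] [250.71428571 159.42857143] [ 0.47954008 -0.10430899  0.193     ]
s [220 146  11  10  87] [224.95402299 150.70114943] [ 0.53592608 -0.10963324  0.19797923]
```

View pics/e.png

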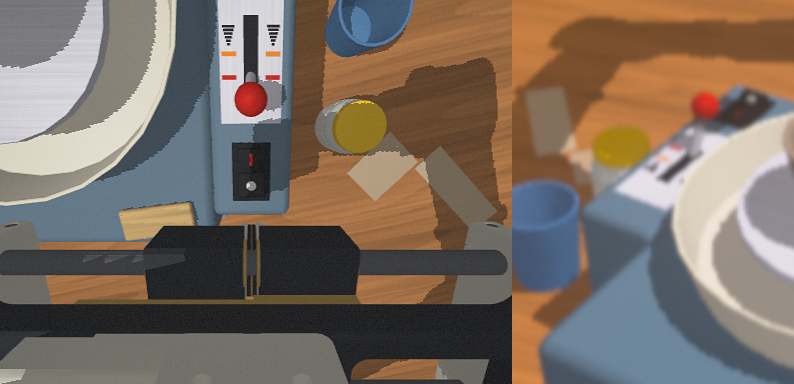

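The wrist view shows the knob at (250,99), past the red slow/off ticks at the slot's end. The bezel spans (233–270, 142–200) and the white dot is at (251,186). I'll measure both in this camera.

Run:
```python
from h import *
o=arm.observe();w=arm.get_image("wrist");R=cv2.Rodrigues(o["ee_rot"])[0]
hsv=cv2.cvtColor(w["img"],cv2.COLOR_RGB2HSV);S,V=hsv[...,1].astype(int),hsv[...,2].astype(int)
m=np.zeros(V.shape,np.uint8);m[135:208,222:282]=V[135:208,222:282]<70
ct=max(cv2.findContours(m,0,1)[0],key=cv2.contourArea)[:,0]
q=np.array([wray(w,o,u,v,.153)[:2]*1000 for u,v in ct],np.float32);r=cv2.minAreaRect(q);print(r)
m=np.zeros(V.shape,bool);m[178:195,243:260]=((V>130)&(S<60))[178:195,243:260];vs,us=np.nonzero(m);dot=wray(w,o,us.mean(),vs.mean(),.161);print("dot",len(us),us.mean(),vs.mean(),dot)
x=np.array([np.cos(np.radians(12.6)),-np.sin(np.radians(12.6))]);c=np.array(r[0])/1000
k=wray(w,o,250.35,98.75,.193)[:2];print("knob wheel x",(k-c)@x-.115,"switch pt",c-.015*x,"dot x",(dot[:2]-c)@x-.115, "tcp wheel x,y",(o["position"][:2]-c)@x-.115,(o["position"][:2]-c)@[-x[1],x[0]])
```

```text
((461.574951171875, -100.76049041748047), (39.717559814453125, 61.035247802734375), 77.55624389648438)
dot 67 250.61194029850745 188.7462686567164 [ 0.44940307 -0.09719669  0.161     ]
knob wheel x -0.042220905328697114 switch pt [ 0.4469362  -0.09748834] dot x -0.1276561569593839 tcp wheel x,y -0.13353072559919293 -0.00015831119135711717
```

jog_arm(
  rows=[
    [[0.2, 0, -4], [0, 0, 0], 0],
    [[0.2, 0, -8], [0, 0, 0], 0],
    [[0.2, 0, -10.3], [0, 0, 0], 0],
    [[0.2, 0, -11], [0, 0, 0], 0],
    [[0.2, 0, -11.4], [0, 0, 0], 0],
    [[0.2, 0, -11.7], [0, 0, 0], 0],
    [[0.2, 0, -11.9], [0, 0, 0], 0],
  ],
)

```text
clock: 6.15
position: [0.446, -0.0968, 0.1577]
ee_rot: [3.122, -0.346, 0.001]
force: [-3.4, 1.0, 4.0]
width: 0.005
gripper_force: 1.8
```

jog_arm(
  rows=[
    [[-0.1, 0, -0.2], [0, 0, 0], 0],
    [[-0.1, 0, -0.4], [0, 0, 0], 0],
    [[-0.1, 0, -0.4], [0, 0, 0], 0],
  ],
)

```text
clock: 6.52
position: [0.4461, -0.0969, 0.1558]
ee_rot: [3.122, -0.346, 0.006]
force: [-11.2, 1.9, 33.1]
width: 0.003
gripper_force: 17.0
```

jog_arm(
  rows=[
    [[-0.3, 0, 3], [0, 0, 0], 0],
    [[-0.3, 0, 8], [0, 0, 0], 0],
    [[-0.3, 0, 12], [0, 0, 0], 0],
    [[-5, 0, 14], [0, 0, 0], 0],
    [[-9, 0, 14], [0, 0, 0], 0],
    [[-9, 0, 14], [0, 0, 0], 0],
    [[-9, 0, 14], [0, 0, 0], 0],
  ],
)

```text
clock: 7.4
position: [0.3557, -0.0969, 0.2933]
ee_rot: [3.122, -0.346, 0.003]
force: [-0.2, 0.3, 0.2]
width: 0.006
gripper_force: 0.0
```

Run:
```python
from h import *
o=arm.observe();print(o["position"],o["force"])
w=arm.get_image("wrist");a=arm.get_image("scene");t=arm.get_image("top")
cv2.imwrite("pics/f.png",np.vstack([cv2.resize(w["img"][0:280,140:420],(560,560))])[...,::-1])
cv2.imwrite("pics/g.png",np.hstack([cv2.resize(a["img"][110:230,140:270],(390,360)),cv2.resize(t["img"][140:290,220:400],(400,360))])[...,::-1])
for n,d in (("w",w),("t",t)):
    hsv=cv2.cvtColor(d["img"],cv2.COLOR_RGB2HSV);H,S,V=[hsv[...,i].astype(int) for i in range(3)]
    m=((H<8)|(H>172))&(S>150)&(V>80)
    c,l,st,ce=cv2.connectedComponentsWithStats(m.astype(np.uint8))
    for i in range(1,c):
        if st[i,4]>60: print(n,st[i],ce[i],wray(w,o,*ce[i],.193) if n=="w" else np.median(pts(d)[l==i],0))
```

```text
[ 0.35565994 -0.0968703   0.29330956] [-0.19163936  0.31431442  0.1714444 ]
w [212   0  32  16 391] [227.72122762   6.31457801] [ 0.52160765 -0.11361748  0.193     ]
t [293 212  12  12 118] [298.5        217.40677966] [ 0.52727717 -0.11484803  0.20320755]
```

View pics/f.png

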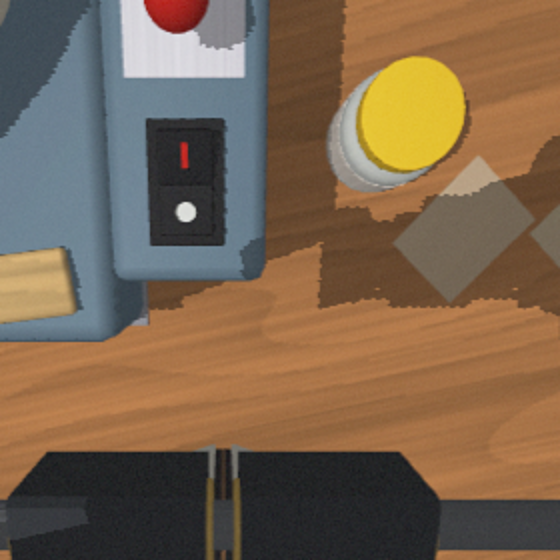

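View pics/g.png

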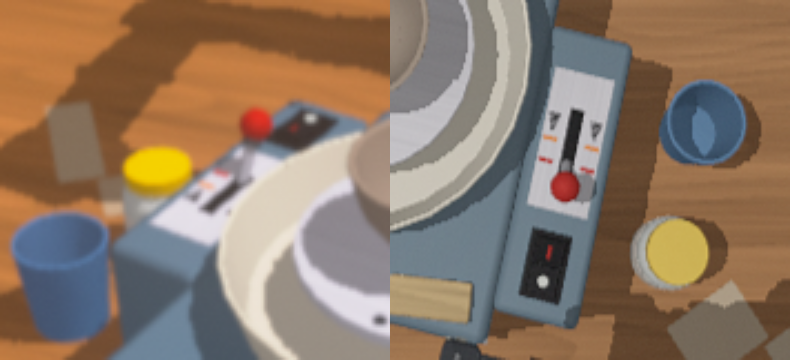

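The views show the knob at the off end (wrist (177,5), top crop (565,186)), with the cup, jar and rib undisturbed. I'll confirm the rocker's tilt by depth, before against after.

Run:
```python
from h import *
z=np.load("s.npz"); b={k[:-1]:z[k] for k in z.files if k[-1]=="t"}
o=arm.observe();w=arm.get_image("wrist");t=arm.get_image("top")
d=dict(w);M=np.linalg.inv(wcam(w,o));d["rvec"]=cv2.Rodrigues(M[:3,:3])[0];d["tvec"]=M[:3,3]
cx,sy=np.cos(np.radians(12.6)),np.sin(np.radians(12.6))
for n,q in (("before",b),("top",t),("wrist",d)):
    P=pts(q)-[.4605,-.1004,0];x=(P[...,0]*cx-P[...,1]*sy)*1e3;y=(P[...,0]*sy+P[...,1]*cx)*1e3
    ok=(abs(y)<10)&(P[...,2]>.1)
    print(n,[(c,round(float(np.median(P[...,2][ok&(abs(x-c)<3)]))*1e3,1) if 0 else round(float(np.median(P[...,2][ok&(abs(x-c)<3)])*1e3),1)) for c in (-40,-22,-16,-10,0,10,16,22,40)])
```

```text
before [(-40, 149.2), (-22, 161.8), (-16, 160.6), (-10, 158.8), (0, 154.6), (10, 155.5), (16, 155.6), (22, 155.0), (40, 148.3)]
top [(-40, 148.4), (-22, 155.2), (-16, 155.2), (-10, 155.4), (0, 155.2), (10, 158.5), (16, 160.5), (22, 161.0), (40, 149.5)]
wrist [(-40, 149.2), (-22, 155.2), (-16, 155.6), (-10, 155.5), (0, 155.5), (10, 158.5), (16, 160.3), (22, 161.9), (40, 149.2)]
```

The rocker has flipped: the dotted half is now level at about 155 mm and the other half is up.

```bash
python3 -c "
from cell import arm
print(arm.sign_off())"
```

```text
the job is handed in; nothing more can be done
None
```

The speed lever is home against the off stop, the power rocker is clicked to off, and the job is handed in; the bowl, cup, jar and rib weren't touched.

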